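Close up the craft bench before sanding

ROBOT

A 7-joint arm with a two-finger parallel gripper is mounted at the origin on the work surface. World frame = base frame: x ahead of the robot, y to its left, z up, the work surface at z = 0. Lengths are in m, angles in degrees, forces in N, time in s.
With the tool pointing down it reaches from about 0.4 to 0.85 m from the base axis. Payload 10.4 kg.
Tool frame: the origin (TCP) lies between the finger pads; the fingertips stand ahead of it and the grasp point (between the pads) lies 2 mm behind it (finger_overhang is the z of the fingertips in the tool frame, in m); z points along the fingers, y is the line along which they close (so a half turn about z gives the same grasp; the last joint's range is limited). The gripper opens to 85 mm and grips with 20 to 120 N. Pads are 22 mm wide; open, the fingers measure 114 mm over their backs; the gripper's body (76 mm by 85 mm) begins 54 mm behind the grasp point. The pads swing forward as they close: fully open they stand 13 mm farther back than shut.
Start: joints at [68.778, 19.034, -3.707, 83.658, 1.238, 77.344, -5.071], TCP at [0.213, -0.588, 0.248] pointing down, gripper open.
Joint ranges: [-148.97, 148.97], [-28.65, 121.19], [-84.17, 76.75], [9.2, 138.47], [-72.65, 252.65], [3.7, 117.97], [-149.18, 149.18]. Speed limits (degrees/s): [127.2, 127.2, 159.86, 159.86, 180, 180, 180].

INTERFACE

Orientations are given as a 3x3 rotation matrix whose columns are the frame's x, y, z axes.
In Python, from bench import move_pose, move_linear, movej, grip, pause, inverse_kinematics, capture, camera_params, MotionError, job_done, silhouettes, current_clock, current_joints, current_joint_vel, current_tau, current_eef_pos, current_tool_rot, current_force, current_ft_torque, current_opening, current_grip_force, finger_overhang gives the robot as it stands. The module is installed in compiled form; this text tells all that it offers. Calls block until the motion is done:
- move_pose(position, orientation): joint-space move of the TCP to a pose.
- move_linear(position, orientation=None, max_speed=0.15, threshold=None): straight line of the TCP; orientation=None keeps the orientation; max_speed is the mean speed in m/s. With threshold (N) it stops when the force on the tool has changed by that much, and returns True; else False.
- movej(angles): joint-space move.
- grip(opening, force=None): finger opening in m; force is the grip in N (None keeps the last); returns when the fingers have stopped.
- pause(seconds).
- inverse_kinematics(position, orientation): joint angles nearest the present ones, or None.
- capture(name): name is "scene" or "top" or "wrist"; returns (picture, depth): 384x512x3 uint8, red, green, blue; 384x512 float32, m along the optical axis (not along the pixel's ray), 0 where there is no reading.
- camera_params(name): a dict with "fx", "fy", "cx", "cy" (pixels), "R" (3x3) and "t" (3): a world point X has camera coordinates R X + t. Camera axes: x right, y down, z forward; pixel columns grow to the right and rows downward; lengths in m; the calibration is good to about 2 mm. A picture is of the moment at which its call begins: read the wrist's pose just before it. camera_params takes no time and is no camera call; for the wrist camera it gives the pose at the moment of the call.
A pose or a line that the arm cannot do raises MotionError and nothing moves.
- job_done(): hands the job in; it is judged then, once.
Trained networks look in the newest picture that a camera, given by its name, has taken for a name from the list of things; names that differ only in an ending like _2 or _b are one class to them, and where a whole thing is asked for, a point or a joint stands for the part that bears it (a point fixed in the world has none). Each returns a list of dicts, best first, with "confidence" (0 to 1); they miss things now and then, are a little off and sometimes report something else, mostly with a low value. They report only what shows in the picture. A call takes as long as a camera call. They do not tell look-alikes from the thing itself.
- silhouettes(camera, label): "pixels" (384x512 bool, what is visible of it) and "extent" ([left, top, right, bottom] in pixels, round what is visible of it).
Readings, each from a call of its own:
- current_clock(): time.
- current_joints(): joint angles.
- current_joint_vel(): joint speeds.
- current_tau(): joint torques, N m.
- current_eef_pos(): TCP position.
- current_tool_rot(): TCP orientation.
- current_force(): force on the tool from outside, world axes, zero at the start.
- current_ft_torque(): the same for the moment, N m.
- current_opening(): finger opening in m.
- current_grip_force(): force on a finger pad.
Only numpy, scipy, OpenCV 4.12 (cv2) and the standard library are available. Lean on these libraries where they do the work, as an engineer would, in place of code of your own. Each camera call takes 0.05 s, during which the arm holds its last target. There are 200 camera calls.

TASK

Before sanding starts, close up the bench so that no dust gets in: push both open drawers of the low wooden chest fully home and press the raised lid of the wooden box down until it is fully shut, in any order. Only push with the fingertips, without slamming; pick nothing up, neither out of the drawers or the box nor off the bench, and leave the other things standing where they are.

Things in the scene. Friction and masses are not known exactly. Their poses are not given: they have to be found in the camera images.
- chest: Low wooden chest, fixed, 200 deep (x) x 290 wide (y) x 100 high, two drawers side by side. Origin on the bench surface, mid-width; closed drawer fronts lie at its x = -80 mm, its back at +120. Its -x axis points out of the drawers, towards the robot (turned by up to 9 degrees). A plank lies on its top, about 100 behind the front edge.
- drawer_left_front (a point): Centre of the outer face of the left (+y) drawer's front, 55 mm above the bench; moves with the drawer. The front is a flat board 125 wide, 12 thick, from 14 to 88 mm above the bench, with a dark finger-hole mark and no handle; the drawer's walls behind it end 65 mm above the bench. Axes as the chest: it shuts along the chest's +x.
- drawer_right_front (a point): The same point on the right drawer's front (the -y half of the chest); same size.
- drawer_left (a joint): How far the left drawer is out, in m: 0 = fully home (front flush with the chest), at start 0.05 to 0.10, stop at 0.12. It stays where it is left; about 1.5 N of friction resists.
- drawer_right (a joint): The same for the right drawer.
- box: Plain wooden box fixed to the bench, 150 deep (x) x 170 wide (y) x 75 high, walls 7, open-topped under its lid. Origin on the bench surface below the hinge line, midway across the width; the box reaches from there 150 mm along its own -x, towards the robot. Chest and box stand side by side and may swap sides.
- lid_hinge (a point): Middle of the lid's hinge line, 75.5 mm above the bench at the box's far edge; axes as the box, the hinge runs along its y.
- lid_edge (a point): Middle of the upper face at the lid's free edge, 154 mm from the hinge; moves with the lid. The lid is a plain flat board 156 x 176 x 9 thick without a handle; its upper face lies 9 mm above the plane through the hinge line. Shut, its upper face is 84.5 mm above the bench.
- lid (a joint): Opening angle of the lid in rad: 0 = shut (level), growing as the free edge rises, at start 0.6 to 1.1. The hinge is stiff: the lid stays where it is left and needs about 1 to 2 N at the free edge to be pressed down.
- bobbin: Loose turned wooden bobbin, 34 diameter x 35 high, standing in the left drawer (floor 17 mm above the bench); it rides along with the drawer. Origin at its foot.
- offcut: Loose wooden offcut 30 x 50 x 30 high lying in the right drawer; it rides along. Origin at the centre of its underside.
- pawn: Loose turned wooden figure, 36 diameter x 50 high, standing in the box (floor 7 mm above the bench). Origin at its foot.
- plank: Loose plank 60 x 150 x 22 lying on the chest's top; leave alone. Origin at the centre of its underside.
- sander: Sanding block 60 x 110 x 32 high lying on the bench just in front of the box; leave alone. Origin at the centre of its underside.
- glue: White glue bottle with red cap, 52 diameter x 150 high, standing at the left; leave alone. Origin at its foot.
- jar: Glass jar, 64 diameter x 80 high, standing at the right; leave alone. Origin at its foot.
- brush: Brush, 200 long, lying at the left; leave alone. Origin at its underside.
There are look-alikes about, which are no part of the job. What is shaped like the box but turquoise is not meant.

How it is judged (in metres and radians):
At the end, for the whole second after the job is handed in: Both drawers are within 4 mm of fully home, the lid is within 0.03 rad of shut, the bobbin, the offcut and the figure are still inside the drawers and the box, and the plank, sanding block, glue bottle, jar and brush are within 25 mm of where they stood (value of joint each of drawer_left, drawer_right below 0.004 m and value of joint lid below 0.03 rad and height (world z) of each of bobbin, offcut, pawn below 0.05 m and x of each of bobbin, offcut in the frame of chest above -0.08 m and horizontal distance between pawn and box below 0.17 m and distance of each of plank, sander, glue, jar, brush from where it was at the start of the episode below 0.025 m); the robot touches nothing.
It fails at once if a bystander on the bench or on the chest is lifted, knocked or shifted by more than 25 mm (distance of any of plank, sander, glue, jar, brush from where it was at the start of the episode above 0.025 m).
It fails at once if the bobbin, the offcut or the figure is lifted out (height (world z) of any of bobbin, offcut, pawn above 0.05 m).
It fails at once if a drawer is slammed (faster than 0.6 m/s) or the lid is slammed (faster than 5 rad/s) (velocity of joint any of drawer_left, drawer_right below -0.6 m/s or velocity of joint lid below -5 rad/s).
It also fails if it takes over 53 s, if anything falls off the work surface, if the arm or the gripper's body presses on something with over 40 N, if the wrist force passes 120 N, or if a joint passes its speed limit or range.

## Working session

There is one attempt and no reset: what is moved stays moved. The work goes in short steps, each a Python script; the robot and the scene stay as the last script left them, time stands still between calls to the robot, and variables do not carry over. Pictures are saved under pics/ and viewed, at most 10 in all, crops included, and the job is handed in when it is done.

```bash
mkdir -p pics
cat > h.py <<'E'
import numpy as np, cv2
from bench import *
def cloud(cam,depth):
    p=camera_params(cam); v,u=np.mgrid[0:384,0:512]
    c=np.stack([(u-p['cx'])/p['fx']*depth,(v-p['cy'])/p['fy']*depth,depth],-1)
    return (c-p['t'])@p['R']   # R^T (c-t)
E
python3 - <<'E'
from h import *
ims=[]
for c in ('scene','top'):
    im,d=capture(c); np.savez(f'{c}.npz',im=im,P=cloud(c,d),d=d)
    cv2.imwrite(f'pics/{c}0.png',cv2.resize(im[...,::-1],(800,600)))
    for l in ['chest','drawer_left_front','drawer_right_front','box','lid_edge','bobbin','offcut','pawn','plank','sander','glue','jar','brush']:
        for s in silhouettes(c,l)[:3]:
            m=s['pixels']&(d>0); P=cloud(c,d)[m]
            print(c,l,round(s['confidence'],2),s['extent'],m.sum(),np.percentile(P,[5,50,95],axis=0).round(3).tolist() if len(P) else '')
print(current_clock(),finger_overhang() if callable(finger_overhang) else finger_overhang, current_tool_rot())
E
```

```text
scene chest 0.71 [121.3, 139.2, 258.4, 241.5] 7452 [[0.466, -0.302, 0.013], [0.629, -0.111, 0.091], [0.751, -0.029, 0.102]]
scene chest 0.17 [359.1, 307.1, 395.9, 358.7] 1116 [[0.639, 0.476, 0.014], [0.659, 0.499, 0.092], [0.67, 0.519, 0.15]]
scene drawer_left_front 0.57 [211.5, 150.5, 258.1, 199.7] 1047 [[0.458, -0.147, 0.015], [0.471, -0.087, 0.048], [0.531, -0.029, 0.087]]
scene drawer_left_front 0.22 [141.4, 155.7, 179.5, 198.4] 804 [[0.659, -0.255, 0.109], [0.696, -0.18, 0.122], [0.73, -0.123, 0.124]]
scene drawer_right_front 0.62 [191.9, 138.6, 222.4, 170.5] 493 [[0.472, -0.287, 0.019], [0.479, -0.235, 0.062], [0.502, -0.17, 0.089]]
scene box 0.95 [249.0, 185.3, 338.0, 291.9] 5922 [[0.526, 0.132, 0.013], [0.611, 0.229, 0.119], [0.654, 0.293, 0.191]]
scene box 0.66 [347.2, 163.3, 433.4, 235.8] 3548 [[0.159, 0.23, 0.005], [0.272, 0.315, 0.083], [0.304, 0.388, 0.086]]
scene lid_edge 0.97 [355.5, 160.7, 431.2, 214.9] 2369 [[0.152, 0.225, 0.077], [0.233, 0.309, 0.084], [0.302, 0.385, 0.086]]
scene lid_edge 0.67 [248.6, 184.3, 332.8, 274.9] 4288 [[0.564, 0.132, 0.086], [0.608, 0.216,
[... 3136 characters left out ...]
03, 0.126, 0.004], [0.571, 0.213, 0.077], [0.646, 0.287, 0.195]]
top glue 0.61 [108.3, 147.3, 133.5, 168.5] 306 [[0.618, 0.473, 0.012], [0.634, 0.487, 0.094], [0.657, 0.509, 0.149]]
top jar 0.87 [375.3, 176.6, 399.0, 201.3] 336 [[0.482, -0.514, 0.008], [0.506, -0.483, 0.077], [0.533, -0.463, 0.083]]
top brush 0.66 [112.4, 199.7, 134.9, 246.0] 455 [[0.325, 0.447, 0.006], [0.423, 0.485, 0.017], [0.485, 0.52, 0.023]]
top brush 0.28 [164.1, 149.9, 222.6, 197.1] 2258 [[0.503, 0.126, 0.003], [0.572, 0.211, 0.075], [0.649, 0.288, 0.195]]
1.4 0.017 [[ 9.40114618e-01  3.40858476e-01  6.50914412e-05]
 [ 3.40858481e-01 -9.40114612e-01 -1.07319068e-04]
 [ 2.46128011e-05  1.23079194e-04 -9.99999992e-01]]
```

View pics/scene0.png

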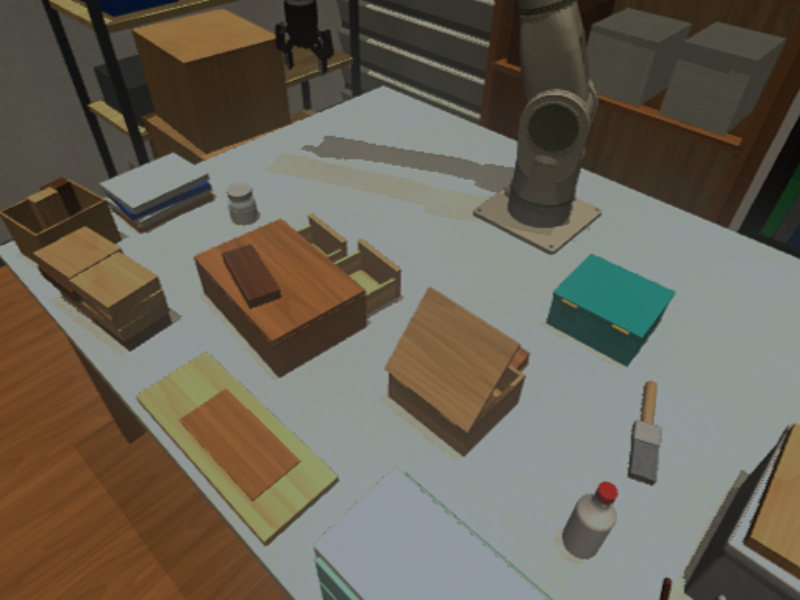

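View pics/top0.png

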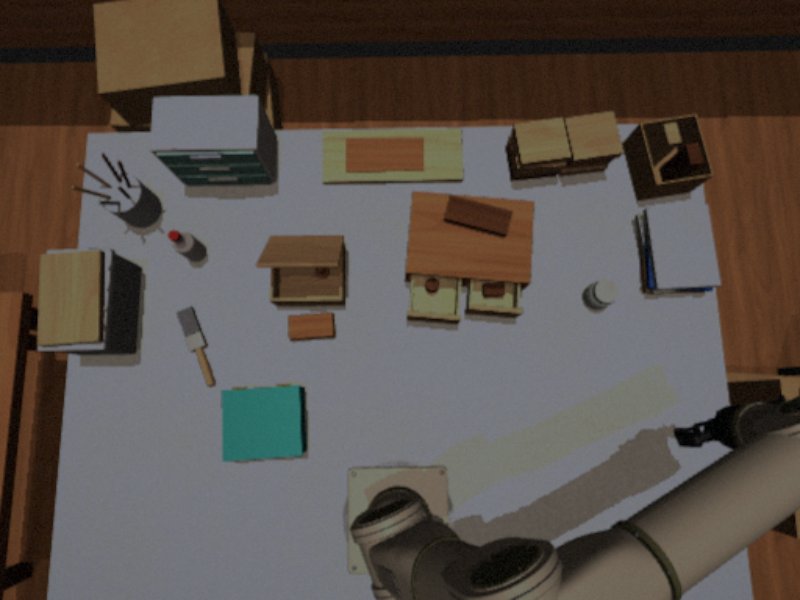

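Run:
```python
import numpy as np, cv2
z=np.load('scene.npz');cv2.imwrite('pics/crop0.png',cv2.resize(z['im'][130:300,110:440,::-1],None,fx=2.4,fy=2.4,interpolation=cv2.INTER_CUBIC))
for c in('scene','top'):
    P=np.load(c+'.npz')['P']; x,y,zz=P[...,0],P[...,1],P[...,2]
    for n,m in {'L top':(zz>.08)&(zz<.094)&(x>.4)&(x<.52)&(y>-.15)&(y<-.02),'R top':(zz>.08)&(zz<.094)&(x>.4)&(x<.525)&(y<-.165)&(y>-.33),
      'L face':(zz>.025)&(zz<.08)&(x>.42)&(x<.5)&(y>-.15)&(y<-.02),
      'chesttop':(zz>.094)&(zz<.106)&(x>.5)&(x<.85)&(y<0)&(y>-.4)}.items():
        Q=P[m]; 
        if len(Q)<20: print(c,n,len(Q));continue
        (cx,cy),(w,h),a=cv2.minAreaRect((Q[:,:2]*1000).astype(np.float32))
        A=np.polyfit(Q[:,1],Q[:,0],1)
        print(c,n,len(Q),'rect',round(cx),round(cy),round(w),round(h),round(a,1),'x=a y+b',A.round(3),'deg',np.degrees(np.arctan(A[0])).round(1),np.percentile(Q,[2,98],axis=0).round(3).tolist())
    m=(zz>.09)&(zz<.25)&(x>.5)&(x<.7)&(y>.1)&(y<.33)
    Q=P[m]; cc=Q.mean(0);U,S,V=np.linalg.svd(Q-cc,full_matrices=False);n=V[2]*np.sign(V[2][2])
    print(c,'lid',len(Q),cc.round(3),n.round(3),'angle',np.degrees(np.arccos(n[2])).round(1),'yaw',np.degrees(np.arctan2(n[1],n[0])).round(1),'rms',(S[2]/len(Q)**.5).round(4),np.percentile(Q,[1,99],axis=0).round(3).tolist())
```

```text
scene L top 144 rect 461 -88 124 14 84.4 x=a y+b [0.104 0.471] deg 6.0 [[0.451, -0.147, 0.081], [0.472, -0.027, 0.09]]
scene R top 121 rect 474 -231 128 14 83.8 x=a y+b [0.105 0.5  ] deg 6.0 [[0.465, -0.288, 0.081], [0.485, -0.169, 0.091]]
scene L face 472 rect 480 -87 124 42 88.8 x=a y+b [0.035 0.475] deg 2.0 [[0.459, -0.148, 0.026], [0.498, -0.027, 0.079]]
scene chesttop 3722 rect 702 -184 294 317 84.3 x=a y+b [0.057 0.655] deg 3.3 [[0.546, -0.318, 0.096], [0.752, -0.034, 0.103]]
scene lid 3978 [0.604 0.214 0.146] [ 0.762 -0.008  0.648] angle 49.6 yaw -0.6 rms 0.0015 [[0.559, 0.123, 0.091], [0.651, 0.295, 0.198]]
top L top 119 rect 461 -88 123 12 84.3 x=a y+b [0.101 0.469] deg 5.8 [[0.452, -0.149, 0.082], [0.469, -0.028, 0.092]]
top R top 122 rect 474 -229 123 13 84.6 x=a y+b [0.099 0.496] deg 5.6 [[0.465, -0.289, 0.082], [0.484, -0.172, 0.091]]
top L face 112 rect 477 -89 121 50 87.0 x=a y+b [-0.04  0.46] deg -2.3 [[0.449, -0.149, 0.027], [0.497, -0.031, 0.079]]
top chesttop 3444 rect 696 -211 345 312 84.0 x=a y+b [0.018 0.637] deg 1.0 [[0.543, -0.322, 0.095], [0.75, -0.037, 0.105]]
top lid 980 [0.598 0.208 0.153] [ 0.753 -0.007  0.658] angle 48.9 yaw -0.5 rms 0.0019 [[0.554, 0.121, 0.091], [0.651, 0.294, 0.2]]
```

View pics/crop0.png

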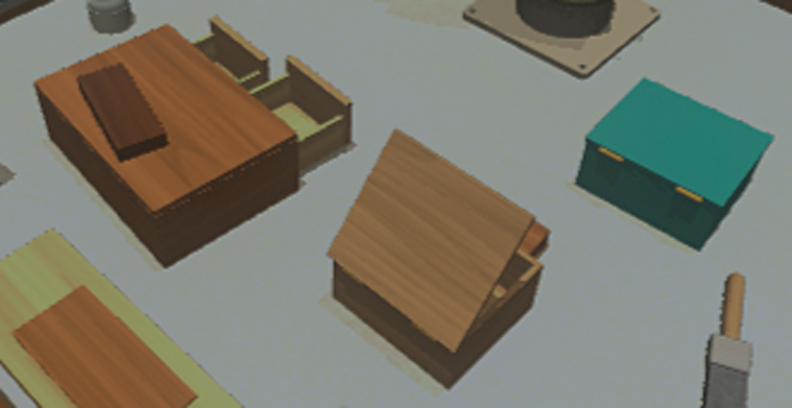

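The wooden box at about (455,370) in the scene view has a raised lid, with the pawn inside and the sander in front, so it fits. The turquoise one at (610,305) is the look-alike. The other wooden boxes, at (60,220) and (100,285), have no raised lid. The crop confirms this: the wooden box is at (440,270) and the turquoise one at (680,170).

Chest yaw is about -5.8°. The drawer faces are at (0.455,-0.0875) and (0.468,-0.229). The lid is at about 0.86 rad with its hinge at x≈0.647. I'll start with the drawers.

```bash
cat >> h.py <<'E'
a=np.radians(-5.8); ex=np.array([np.cos(a),np.sin(a),0]); ey=np.array([-np.sin(a),np.cos(a),0])
RC=np.stack([ex,-ey,[0,0,-1]],1)
ZP=.070
def push(face):
    face=np.array([face[0],face[1],ZP]); pre=face-.027*ex
    print('IK',inverse_kinematics(pre,RC) is not None)
    move_pose(pre+[0,0,.10],RC); move_linear(pre,max_speed=.15)
    f0=current_force()
    hit=move_linear(pre+.05*ex,max_speed=.08,threshold=12)
    hit=hit or move_linear(pre+.145*ex,max_speed=.05,threshold=12)
    e=current_eef_pos(); print('hit',hit,'travel of face',((e-face)@ex+.011).round(4),e.round(4),(current_force()-f0).round(1),current_clock())
    return pre
E
python3 - <<'E'
from h import *
P=np.load('top.npz')['P'];Q=P[(P[...,2]>.096)&(P[...,2]<.104)&(P[...,0]>.5)&(P[...,0]<.8)&(P[...,1]<0)&(P[...,1]>-.4)]
print('front edge along ex',np.percentile(Q@ex,[1,3,5]).round(4),'faces',[(np.array([*f,0])@ex).round(4) for f in((.455,-.0875),(.468,-.229))])
grip(0); print('overhang',finger_overhang() if callable(finger_overhang) else finger_overhang,current_opening())
pre=push((.468,-.229))
move_linear(current_eef_pos()-.03*ex,max_speed=.1)
move_linear(current_eef_pos()+[0,0,.1],max_speed=.2)
im,d=capture('top');cv2.imwrite('pics/top1.png',cv2.resize(im[100:230,130:360,::-1],None,fx=3.4,fy=3.4,interpolation=cv2.INTER_CUBIC))
print(current_clock())
E
```

```text
front edge along ex [0.56   0.5629 0.5662] faces [np.float64(0.4615), np.float64(0.4887)]
overhang 0.017 1.550489099075064e-05
IK True
hit True travel of face 0.0676 [ 0.5243 -0.2348  0.069 ] [-0.3  0.2 -0.2] 6.2667
7.4083
```

View pics/top1.png

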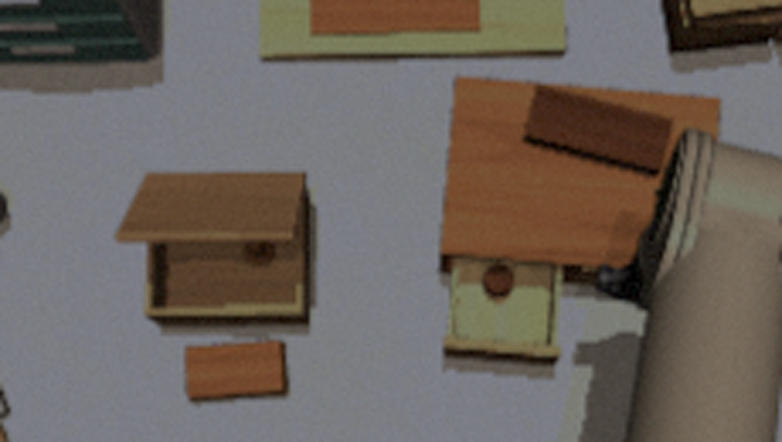

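```bash
cat >> h.py <<'E'
def fronts():
    for c in('top','scene'):
        im,d=capture(c);P=cloud(c,d);v=P@ey;u=P@ex
        for n,v0 in(('L',-.0415),('R',-.181)):
            m=(abs(v-v0)<.055)&(u>.43)
            for k,lo,hi in(('front',.075,.094),('top',.096,.106)):
                q=u[m&(P[...,2]>lo)&(P[...,2]<hi)&(u<.62)]
                print(c,n,k,len(q),np.percentile(q,[2,10,50]).round(4) if len(q) else '')
E
python3 -c "
from h import *
fronts()"
```

```text
top L front 126 [0.4608 0.4613 0.4665]
top L top 460 [0.5603 0.5652 0.5894]
top R front 6 [0.557  0.5577 0.5701]
top R top 200 [0.5616 0.5675 0.5937]
scene L front 148 [0.461  0.4633 0.4707]
scene L top 507 [0.5611 0.566  0.5905]
scene R front 0 
scene R top 407 [0.5608 0.5657 0.5902]
```

The right drawer, at about (600,275) in the crop, now lines up with the chest front. Next I'll push the left one, with a slow firm second press, then give the right one the same press.

```bash
cat >> h.py <<'E'
def press(n):
    h=move_linear(current_eef_pos()+.012*ex,max_speed=.02,threshold=20)
    e=current_eef_pos(); print(n,'press',h,'tip face along ex',(e@ex+.011).round(4),current_force().round(1),current_clock())
E
python3 - <<'E'
from h import *
up=lambda:(move_linear(current_eef_pos()-.03*ex,max_speed=.1),move_linear(current_eef_pos()+[0,0,.1],max_speed=.2))
push((.455,-.0875)); press('L'); up()
v=-.181; p=.535*ex+v*ey+[0,0,ZP]
move_pose(p+[0,0,.1],RC); move_linear(p); press('R0'); press('R'); up()
q=np.array([.42,.0,.30]); move_pose(q,RC)
fronts(); print(current_clock())
im,d=capture('scene');P=cloud('scene',d);m=(P[...,2]>.09)&(P[...,2]<.25)&(P[...,0]>.5)&(P[...,0]<.7)&(P[...,1]>.1)&(P[...,1]<.33)
Q=P[m];S=np.linalg.svd(Q-Q.mean(0),full_matrices=False)[2][2];S*=np.sign(S[2]);print('lid',S.round(3),Q.mean(0).round(3))
E
```

```text
IK True
hit True travel of face 0.0953 [ 0.5389 -0.0961  0.0688] [-1.   0.7  0.3] 11.0
L press True tip face along ex 0.5567 [ 0.1 -0.3  0.1] 11.3417
R0 press False tip face along ex 0.5568 [-9.4  1.   3.2] 14.65
R press True tip face along ex 0.5562 [-0.1  0.2 -0.3] 14.95
top L front 32 [0.5565 0.5572 0.5583]
top L top 297 [0.5599 0.5653 0.591 ]
top R front 56 [0.557  0.5572 0.5584]
top R top 453 [0.5598 0.5648 0.589 ]
scene L front 0 
scene L top 501 [0.5611 0.5659 0.5902]
scene R front 0 
scene R top 419 [0.5609 0.5656 0.5901]
17.225
lid [ 0.762 -0.007  0.647] [0.604 0.214 0.146]
```

Both drawers stopped firmly at the same depth, flush with the chest front. Next is the lid, with the fingertips following its arc.

Run:
```python
from h import *
RB=np.diag([1.,-1,-1]); hx,hy,r=.652,.209,.135
def T(th): return np.array([hx-r*np.cos(th)+.009*np.sin(th)+.011,hy,.0755+r*np.sin(th)+.009*np.cos(th)+.017])
s=T(.95); move_pose(s+[0,0,.06],RB); move_linear(s)
for th in np.r_[np.linspace(.85,.05,9)]:
    h=move_linear(T(th),max_speed=.08,threshold=25)
    if h: print('hit at',th,current_eef_pos().round(4))
h=move_linear(T(0)-[0,0,.012],max_speed=.03,threshold=18)
e=current_eef_pos();print('end',h,e.round(4),'tip z',(e[2]-.017).round(4),current_force().round(1),current_clock())
move_linear(e+[0,0,.13],max_speed=.15)
move_pose([.42,-.05,.30],RB)
im,d=capture('scene');cv2.imwrite('pics/scene2.png',cv2.resize(im[...,::-1],(800,600)))
for c in('scene','top'):
    im,d=capture(c);P=cloud(c,d);m=(P[...,2]>.07)&(P[...,2]<.12)&(P[...,0]>.48)&(P[...,0]<.67)&(P[...,1]>.125)&(P[...,1]<.29)
    Q=P[m];A=np.linalg.lstsq(np.c_[Q[:,:2],np.ones(len(Q))],Q[:,2],rcond=None)[0];print(c,'lid slope',A.round(4),np.percentile(Q,[2,50,98],axis=0).round(3).tolist())
    for l in('sander','plank'):
        S=[s for s in silhouettes(c,l)][:1]
        for s in S: print(l,s['extent'],np.median(P[s['pixels']&(d>0)],0).round(3))
print(current_clock())
```

```text
end True [0.5287 0.2093 0.1015] tip z 0.0845 [-3.6 -3.2 13.1] 22.125
scene lid slope [-0.008  -0.0016  0.089 ] [[0.503, 0.128, 0.079], [0.586, 0.213, 0.084], [0.655, 0.287, 0.087]]
sander [302.3, 209.9, 338.7, 232.9] [0.438 0.211 0.031]
plank [141.0, 157.8, 177.3, 198.3] [ 0.696 -0.182  0.122]
top lid slope [-0.0003  0.0002  0.0845] [[0.5, 0.129, 0.079], [0.575, 0.207, 0.084], [0.653, 0.286, 0.09]]
sander [182.2, 202.3, 215.3, 219.0] [0.447 0.202 0.031]
plank [286.5, 126.7, 327.1, 148.1] [ 0.687 -0.194  0.122]
24.6167
```

View pics/scene2.png

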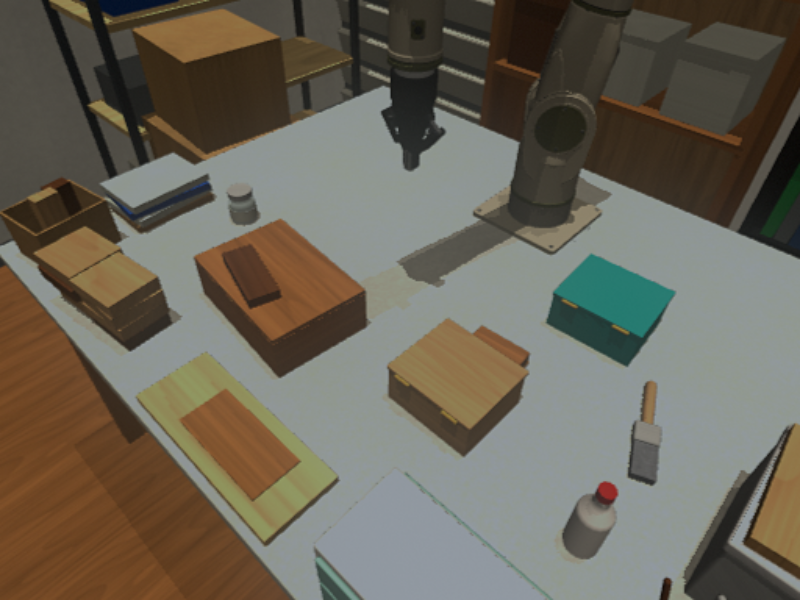

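The lid at (455,375) is shut: the fingertips stopped at 84.5 mm and its slope is near zero. Both drawers at (330,270) are home, and everything else is where it was.

```bash
python3 -c "
from bench import *
print(job_done())"
```

```text
the job is handed in; nothing more can be done
None
```

I pushed both drawers fully home, pressed the box lid shut, saw no shift in the other things, and handed the job in at about 25 s; no verdict was returned.

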